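# Hold a bar handle on a drawer front while the fitter screws it on

## Robot

A 6-joint arm with a two-finger parallel gripper is mounted at the origin on the work surface. World frame = base frame: x ahead of the robot, y to its left, z up, the work surface at z = 0. Lengths are in m, angles in rad, forces in N, time in s.
With the tool pointing down it reaches from about 0.325 to 0.775 m from the base axis. Payload 5.5 kg.
Tool frame: the origin (TCP) lies at the very end of the fingers, on their centre line; the grasp point (between the pads) lies 19 mm behind it; z points along the fingers, y is the line along which they close (so a half turn about z gives the same grasp; the last joint's range is limited). The gripper opens to 85 mm and grips with 20 to 120 N. Pads are 22 mm wide; open, the fingers measure 114 mm over their backs; the gripper's body (76 mm by 85 mm) begins 54 mm behind the grasp point. The pads swing forward as they close: fully open they stand 13 mm farther back than shut.
Start: joints at [-1.18, 0.091, 1.231, -0, 1.82, -0.057], TCP at [0.26, -0.541, 0.231] pointing down, gripper open.
Joint ranges: [-2.87, 2.87], [-0.86, 2.18], [0.17, 2.46], [-1.51, 4.65], [0.06, 2.69], [-2.65, 2.65]. Speed limits (rad/s): [2.57, 2.57, 3.01, 3.14, 3.14, 3.14].

## Interface

Orientations are given as a unit quaternion [x, y, z, w].
In Python, from workcell import r, cams gives the robot as it stands. The module is installed in compiled form; this text tells all that it offers.
- The arm moves only by the tool jog_arm, never from a script. Its argument "plan" is one flat list of numbers, 7 for each row, row after row: the finger opening in cm, from 0 to 8.54, then the shift along the tool's x, y, z in cm, then the turn, a rotation vector about the tool's x, y, z in degrees. In form: [gripper, dx, dy, dz, ax, ay, az, gripper, dx, dy, dz, ax, ay, az, ...]. A call has exactly 8 rows; each row shifts and turns the commanded pose from where the row before left it, along the tool's axes as they then stand; what a row does not reach is not made up. A row lasts 1/12 s, in which the tool goes at most 41.7 mm and 7.16 degrees, less where a joint would pass 70% of its speed; a pose out of reach is approached as far as the arm can. A call with a gripper value outside its range is refused whole. The fingers move at their own pace and stop on an object; the grip force is fixed at half the most. Time passes only in rows, so rows that do not move let the fingers close, or fill a call up. It gives the time, the measured TCP pose, the force, the opening and the grip force at its end, in the units of the state.
- r.state(): the state, without advancing time (a new reading comes with each control period).
- cams.get_image(name): name is "scene" or "top" or "wrist"; returns (picture, depth): 400x640x3 uint8, red, green, blue; 400x640 float32, m along the optical axis (not along the pixel's ray), 0 where there is no reading.
- cams.camera_params(name): a dict with "intrinsics" (3x3 intrinsics, pixels), "R" (3x3) and "t" (3): a world point X has camera coordinates R X + t; the wrist camera has in their place "tool_from_camera" (4x4, takes a point from camera to tool coordinates, whose origin is the TCP and whose axes are the flange's). Camera axes: x right, y down, z forward; pixel columns grow to the right and rows downward; lengths in m; the calibration is good to about 2 mm. A picture is of the moment at which its call begins: read the wrist's pose just before it. camera_params takes no time and is no camera call.
- r.sign_off(): hands the job in; it is judged then, once.
Trained networks look in the newest picture that a camera, given by its name, has taken for a name from the list of things; names that differ only in an ending like _2 or _b are one class to them, and where a whole thing is asked for, a point or a joint stands for the part that bears it (a point fixed in the world has none). Each returns a list of dicts, best first, with "confidence" (0 to 1); they miss things now and then, are a little off and sometimes report something else, mostly with a low value. They report only what shows in the picture. A call takes as long as a camera call. They do not tell look-alikes from the thing itself.
- cams.boxes_of(camera, name): "rect" ([left, top, right, bottom] in pixels, round what is visible of it).
- cams.cut_out(camera, name): "region" (400x640 bool, what is visible of it) and "rect" ([left, top, right, bottom] in pixels, round what is visible of it).
- cams.pinpoint(camera, name): "at" ([column, row] in pixels: a listed point, or the origin of a listed thing).
The state is a dict: "time": time; "joints": joint angles; "qvel": joint speeds; "tau": joint torques, N m; "tool_pos": TCP position; "tool_rot": TCP orientation; "contact_force": force on the tool from outside, world axes, zero at the start; "ft_torque": the same for the moment, N m; "width": finger opening in m; "grip_force": force on a finger pad.
Only numpy, scipy, OpenCV 4.12 (cv2) and the standard library are available. Lean on these libraries where they do the work, as an engineer would, in place of code of your own. Each camera call takes 0.05 s, during which the arm holds its last target. There are 200 camera calls.

## Task

Pick up the long steel bar handle and hold it level against the white drawer front, both legs flat on the face over the two screw holes, so that the fitter can screw it on from behind. Approach gently and press with a steady force of about 10 N, which pushes the sprung front a little over half of its give, and finish while still gripping and pressing it there: do not let go. Leave the short handle, the jar, the screwdriver and the screw tray alone.

Things in the scene. Friction and masses are not known exactly. Their poses are not given: they have to be found in the camera images.
- handle: The long steel bar handle, about 120 g, loose, lying flat on the worktop, legs pointing away from the robot. Round bar 12 mm thick, 180 mm long; two round legs 12 mm thick, 128 mm apart, reach 40 mm from the bar's axis (34 mm clear between bar and face when on it). Origin: underside of the bar at mid-length, 6 mm below its axis. x: the way the legs point; y: along the bar; z: up as it lies.
- bar_mid (a point): Point on the bar's axis at mid-length of the long handle (6 mm above its origin); axes as the handle's.
- foot_left (a point): Centre of the flat end of the long handle's leg on its +y side: 40 mm in x and 64 mm in y from bar_mid.
- foot_right (a point): Centre of the flat end of the long handle's leg on its -y side: 40 mm in x and -64 mm in y from bar_mid.
- front: White drawer front, 260 mm wide, 18 mm thick, upright, 3 to 125 mm above the worktop, good face to the robot. Origin: on that face midway between its two screw holes, 85 mm above the worktop. x: level, straight into the face; y: left along it; z: up. It slides along x on sprung rods: gives 30 mm, then a stop; 600 N/m, no force at the start, so 10 N pushes it back 17 mm.
- hole_left (a point): Mouth, in the good face, of the left screw hole (6 mm, dark, right through), 64 mm left of the middle, 85 mm above the worktop, 40 mm below the top edge; moves with the front.
- hole_right (a point): The same for the right screw hole, 64 mm right of the middle (128 mm from the left one).
- stand: Fixed plywood stand behind the drawer front, carrying it: 240 mm wide, 125 mm high, reaching 128 mm behind the face. Origin: on the worktop, below the middle of the good face as it stands unpressed; axes parallel to the drawer front's.
- short_handle: A shorter handle of the same kind, bar 100 mm long, legs 64 mm apart and reaching 40 mm from the bar's axis, lying flat on the worktop, not to be disturbed. Origin: underside of the bar at mid-length; x along the legs.
- jar: Amber glass spice jar with a black cap, 48 mm across, 100 mm high, upright; leave alone. Origin: centre of its underside.
- screwdriver: Black-handled screwdriver 190 mm long, lying on the worktop; leave alone. Origin: about its middle; x towards the tip.
- screw_tray: Open grey plastic tray 100 x 80 x 30 mm with a few screws; leave alone. Origin: centre of its underside.
Not all that is in view belongs to the job. What is shaped like the handle but yellow is not meant.

How it is judged:
By the outcome, as a careful person would: the job done as asked, in the order asked, and still so for the second after the job is handed in, while the arm keeps its last pose, push and grip.
It also fails if it takes over 40 s, if anything falls off the work surface, if the arm or the gripper's body presses on something with over 40 N, if the wrist force passes 120 N, or if a joint passes its speed limit or range.

## Working session

There is one attempt and no reset: what is moved stays moved. The work goes in short steps, Python scripts to look and compute and a tool call to move; the robot and the scene stay as the last step left them, time stands still between calls to the robot, and variables do not carry over. Pictures are saved under pics/ and viewed, at most 10 in all, crops included, and the job is handed in when it is done.

Besides the shell and the picture viewer there is one more tool, called after ">>>" by a JSON object that holds its "name" and its "arguments". jog_arm: Moves the arm, as the interface text tells. Its arguments: {"type":"object","properties":{"plan":{"type":"array","items":{"type":"number"}}},"required":["plan"]}

```bash
mkdir -p pics; cat > h.py <<'E'
import numpy as np, cv2
from workcell import r, cams
def pt(cam,u,v,depth,z=None):
    p=cams.camera_params(cam);K=np.array(p["intrinsics"]);R=np.array(p["R"]);t=np.array(p["t"])
    d=np.linalg.solve(K,[u,v,1.]); c=-R.T@t; w=R.T@d
    if z is not None: return c+w*(z-c[2])/w[2]
    D=depth[int(round(v))-1:int(round(v))+2,int(round(u))-1:int(round(u))+2]; D=D[D>0]
    return c+w*np.median(D) if D.size else None
def save(n,im): cv2.imwrite("pics/"+n,cv2.cvtColor(im,cv2.COLOR_RGB2BGR))
E
python3 - <<'E'
from h import *
np.set_printoptions(precision=4,suppress=True)
for c in ("scene","top"):
    im,d=cams.get_image(c); save(c+"0.png",im); np.savez("/tmp/"+c,im=im,d=d)
    for n in ("handle","short_handle","front","jar","screw_tray"):
        for b in cams.boxes_of(c,n)[:3]: print(c,n,np.round(b["rect"]),round(b["confidence"],2))
    for n in ("bar_mid","foot_left","foot_right","hole_left","hole_right","front"):
        for b in cams.pinpoint(c,n)[:3]: print(c,n,np.round(b["at"],1),round(b["confidence"],2),pt(c,*b["at"],d))
print(r.state())
E
```

```text
scene handle [438. 131. 475. 166.] 0.78
scene handle [299. 165. 355. 196.] 0.72
scene handle [319. 102. 334. 140.] 0.58
scene short_handle [272. 226. 301. 255.] 0.63
scene front [294. 211. 401. 316.] 0.64
scene jar [385. 120. 402. 153.] 0.94
scene screw_tray [252. 340. 305. 400.] 0.56
scene bar_mid [328.6 176.9] 0.77 [0.4459 0.1332 0.0145]
scene bar_mid [456.6 146.6] 0.74 [0.7006 0.4691 0.0059]
scene bar_mid [202.  307.6] 0.55 [ 0.4243 -0.3842  0.011 ]
scene foot_left [351.4 182.8] 0.78 [0.5087 0.1626 0.0018]
scene foot_left [394.2 147.9] 0.62 [0.5517 0.3329 0.0286]
scene foot_left [401.  176.4] 0.6 [0.6167 0.2702 0.0004]
scene foot_right [314.1 195.8] 0.84 [0.4469 0.0585 0.0038]
scene foot_right [426.  212.3] 0.78 [0.7412 0.1978 0.0029]
scene foot_right [433.8 138.1] 0.6 [0.6243 0.4627 0.0024]
scene hole_left [357.7 230.8] 0.88 [ 0.6512 -0.0305  0.1234]
scene hole_left [392.9 146.6] 0.44 [0.5473 0.3314 0.0331]
scene hole_right [315.7 259.1] 0.72 [ 0.6134 -0.1559  0.1258]
scene front [337.3 244.8] 0.56 [ 0.6335 -0.0942  0.1266]
top handle [281. 211. 327. 237.] 0.73
top handle [265. 1
[... 799 characters left out ...]
eft [242.1 196.8] 0.44 [0.5299 0.3303 0.0484]
top hole_right [381.  167.9] 0.63 [ 0.6026 -0.1358  0.0926]
top front [293.4 198.5] 0.72 [ 0.5272  0.1621 -0.0006]
top front [363.5 161.9] 0.63 [ 0.6185 -0.0777  0.1159]
{'time': 1.2, 'joints': array([-1.1797,  0.0911,  1.2307,  0.    ,  1.8198, -0.0567]), 'qvel': array([ 0.0005,  0.0001, -0.0011,  0.0013,  0.001 , -0.001 ]), 'tau': array([ -0.0006, -45.8473, -41.81  ,  -0.0003,   0.0008,   0.0001]), 'tool_pos': array([ 0.2598, -0.5409,  0.2313]), 'tool_rot': array([ 0.975,  0.222,  0.   , -0.   ]), 'contact_force': array([-0.1202, -0.2031, -0.4344]), 'ft_torque': array([ 0.0188, -0.0131, -0.0176]), 'grip_force': 0.0, 'width': 0.0855336046743952}
```

View pictures.

```bash
python3 - <<'E'
from h import *
a=np.load("/tmp/top.npz")["im"]; save("topcrop.png",cv2.resize(a[110:260,180:480],None,fx=2.6,fy=2.6,interpolation=cv2.INTER_CUBIC))
E
```

```text
(no output)
```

View pics/scene0.png

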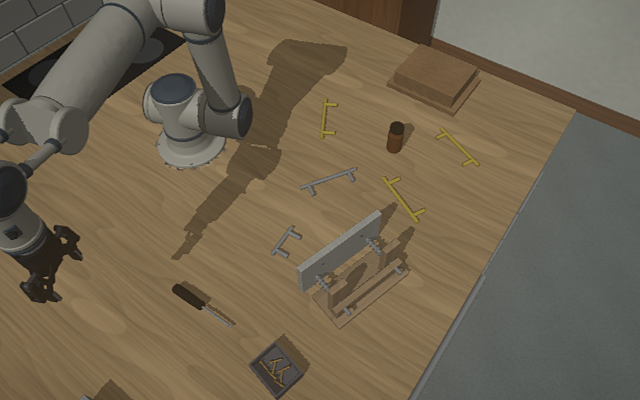

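View pics/topcrop.png

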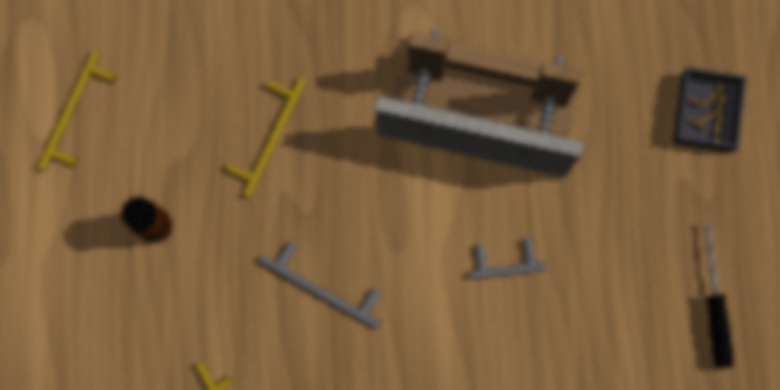

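The three yellow look-alikes (scene at 325,118, 457,147 and 403,198) are excluded by colour. Of the two steel handles, the one at scene (329,180) / top (303,222) is the long one: its feet are about 124 mm apart. The one at scene (286,240) is the short one. The front stands at scene (340,250), facing the robot. Next I work out the transit to a look pose above the long handle.

```bash
cat >> h.py <<'E'
from scipy.spatial.transform import Rotation as Ro
def Rdown(yaw): # tool y at world angle yaw (deg), z down
    a=np.radians(yaw); y=np.array([np.cos(a),np.sin(a),0]); z=np.array([0,0,-1.]); return np.stack([np.cross(y,z),y,z],1)
def goto(p,yaw,s=None):
    s=s or r.state(); R=Ro.from_quat(s["tool_rot"]).as_matrix()
    T=Rdown(yaw); print("now",s["tool_pos"].round(4),"shift cm (now axes)",(R.T@(np.array(p)-s["tool_pos"])*100).round(2),"(final axes)",(T.T@(np.array(p)-s["tool_pos"])*100).round(2),"rot deg",np.degrees(Ro.from_matrix(R.T@T).as_rotvec()).round(2))
E
python3 - <<'E'
from h import *
np.set_printoptions(precision=4,suppress=True)
p=cams.camera_params("wrist");print(p)
goto([.42,.10,.231],-33)
E
```

```text
{'intrinsics': array([[337.1444,   0.    , 318.1602],
       [  0.    , 337.1444, 189.5001],
       [  0.    ,   0.    ,   1.    ]]), 'tool_from_camera': array([[ 0.0002, -0.9595, -0.2818,  0.0724],
       [ 1.    ,  0.    ,  0.0005, -0.0009],
       [-0.0005, -0.2818,  0.9595, -0.1424],
       [ 0.    ,  0.    ,  0.    ,  1.    ]])}
now [ 0.2598 -0.5409  0.2313] shift cm (now axes) [ 42.19 -50.83   0.03] (final axes) [ 62.47 -21.47   0.03] rot deg [ -0.    -0.   -31.34]
```

>>> {"name": "jog_arm", "arguments": {"plan": [8.5, 2.6, -3.15, 0, 0, 0, 0, 8.5, 2.6, -3.15, 0, 0, 0, 0, 8.5, 2.6, -3.15, 0, 0, 0, 0, 8.5, 2.6, -3.15, 0, 0, 0, 0, 8.5, 2.6, -3.15, 0, 0, 0, 0, 8.5, 2.6, -3.15, 0, 0, 0, 0, 8.5, 2.6, -3.15, 0, 0, 0, 0, 8.5, 2.6, -3.15, 0, 0, 0, 0]}}

```text
time: 1.87
tool_pos: [0.3381, -0.2218, 0.2314]
tool_rot: [0.975, 0.222, 0.0, 0.0]
contact_force: [0.6, -0.1, 0.6]
width: 0.0851
grip_force: 0.0
```

>>> {"name": "jog_arm", "arguments": {"plan": [8.5, 2.6, -3.15, 0, 0, 0, 0, 8.5, 2.6, -3.15, 0, 0, 0, 0, 8.5, 2.6, -3.15, 0, 0, 0, 0, 8.5, 2.6, -3.15, 0, 0, 0, 0, 8.5, 2.6, -3.15, 0, 0, 0, 0, 8.5, 2.6, -3.15, 0, 0, 0, 0, 8.5, 2.6, -3.15, 0, 0, 0, 0, 8.5, 2.6, -3.15, 0, 0, 0, 0]}}

```text
time: 2.53
tool_pos: [0.4165, 0.0958, 0.2317]
tool_rot: [0.975, 0.222, 0.001, 0.0]
contact_force: [0.7, 0.1, -0.2]
width: 0.0846
grip_force: 0.0
```

>>> {"name": "jog_arm", "arguments": {"plan": [8.5, 0, 0, 0, 0, 0, -6.2, 8.5, 0, 0, 0, 0, 0, -6.2, 8.5, 0, 0, 0, 0, 0, -6.2, 8.5, 0, 0, 0, 0, 0, -6.2, 8.5, 0, 0, 0, 0, 0, -6.2, 8.5, 0, 0, 0, 0, 0, 0, 8.5, 0, 0, 0, 0, 0, 0, 8.5, 0, 0, 0, 0, 0, 0]}}

```text
time: 3.2
tool_pos: [0.4165, 0.0935, 0.2313]
tool_rot: [0.881, 0.473, 0.0, 0.0]
contact_force: [0.8, 0.2, 0.4]
width: 0.0851
grip_force: 0.0
```

```bash
cat >> h.py <<'E'
def wcam(s):
    p=cams.camera_params("wrist"); T=np.eye(4); T[:3,:3]=Ro.from_quat(s["tool_rot"]).as_matrix(); T[:3,3]=s["tool_pos"]
    return np.array(p["intrinsics"]), T@np.array(p["tool_from_camera"])
def wpt(s,u,v,d=None,z=None):
    K,C=wcam(s); w=C[:3,:3]@np.linalg.solve(K,[u,v,1.])
    if z is not None: return C[:3,3]+w*(z-C[2,3])/w[2]
    D=d[int(round(v))-1:int(round(v))+2,int(round(u))-1:int(round(u))+2]; D=D[D>0]
    return C[:3,3]+w*np.median(D) if D.size else None
def cloud(s,d,step=1):
    K,C=wcam(s); v,u=np.mgrid[0:400:step,0:640:step]; D=d[::step,::step]
    P=np.stack([(u-K[0,2])/K[0,0]*D,(v-K[1,2])/K[1,1]*D,D],-1)
    return P@C[:3,:3].T+C[:3,3]
E
python3 - <<'E'
from h import *
np.set_printoptions(precision=4,suppress=True)
s=r.state(); im,d=cams.get_image("wrist"); save("w1.png",im); np.savez("/tmp/w1",im=im,d=d)
print(s["time"],s["tool_pos"],s["tool_rot"])
for n in ("bar_mid","foot_left","foot_right"):
    for b in cams.pinpoint("wrist",n)[:3]: print(n,np.round(b["at"],1),round(b["confidence"],2),wpt(s,*b["at"],z=.006))
for n in ("hole_left","hole_right"):
    for b in cams.pinpoint("wrist",n)[:2]: print(n,np.round(b["at"],1),round(b["confidence"],2),wpt(s,*b["at"],z=.085),wpt(s,*b["at"],d))
E
```

```text
3.2 [0.4165 0.0935 0.2313] [0.881  0.4731 0.0001 0.    ]
bar_mid [610.7 208.3] 0.74 [ 0.6665 -0.1417  0.006 ]
bar_mid [320.8 114.4] 0.58 [0.4454 0.1322 0.006 ]
bar_mid [80.7 40.1] 0.55 [0.2844 0.3265 0.006 ]
foot_left [358.8  50.3] 0.56 [0.5125 0.164  0.006 ]
foot_left [547.1 181.9] 0.18 [ 0.6175 -0.0714  0.006 ]
foot_right [150.6  29.3] 0.95 [0.3496 0.2952 0.006 ]
foot_right [363.2 175.2] 0.63 [0.4483 0.0501 0.006 ]
foot_right [601.5 142. ] 0.6 [ 0.6848 -0.0618  0.006 ]
hole_left [601.3 139.2] 0.85 [ 0.6364 -0.0129  0.085 ] [ 0.6377 -0.0142  0.0829]
hole_right [614.4 268.7] 0.73 [ 0.6029 -0.1396  0.085 ] [ 0.6037 -0.1412  0.0835]
hole_right [360.2 173.6] 0.28 [0.4486 0.0752 0.085 ] [0.4463 0.0519 0.    ]
```

View pics/w1.png

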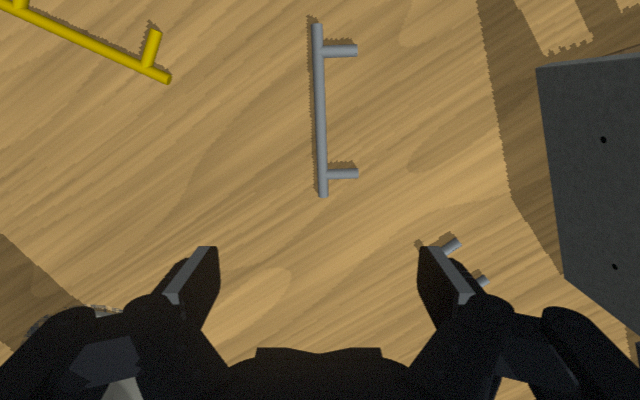

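The wrist picture shows the long steel handle, with its bar from (317,24) to (323,195) and feet at (357,50) and (357,173). The holes are at (603,139) and (614,267), and the short handle is partly hidden behind the right finger at (450,250). Next I fit the bar and the face.

```bash
python3 - <<'E'
from h import *
np.set_printoptions(precision=4,suppress=True)
s=r.state(); z=np.load("/tmp/w1.npz"); im,d=z["im"].astype(int),z["d"]; P=cloud(s,d)
reg=np.zeros((400,640),bool); reg[10:205,300:370]=1
m=reg&((im.max(2)-im.min(2))<25)&(im.max(2)>70)&(d>0)
b=m.copy(); b[:,332:]=0
vs,us=np.nonzero(b); W=np.array([wpt(s,u,v,z=.007) for u,v in zip(us,vs)])[:,:2]
c=W.mean(0); y=np.linalg.svd(W-c)[2][0]; y*=np.sign(y[1]); t=(W-c)@y; print("len",np.ptp(t),"mid",c+y*(t.max()+t.min())/2,"yaw",np.degrees(np.arctan2(-y[0],y[1])), "z",P[b][:,2].mean(), "width sd", ((W-c)@[y[1],-y[0]]).std())
x=np.array([y[1],-y[0]])
l=m.copy(); l[:,:334]=0; vs,us=np.nonzero(l); L=np.array([wpt(s,u,v,z=.008) for u,v in zip(us,vs)])[:,:2]-c
ty=L@y; print("legs y",[ (np.median(ty[q]),(L@x)[q].max()) for q in (ty>0,ty<0)])
# face
f=np.zeros_like(m); f[80:290,560:635]=1; Q=P[f&(d>0)]; Q=Q[(Q[:,2]>.02)&(Q[:,2]<.115)]
for _ in range(4):
    q=Q.mean(0); n=np.linalg.svd(Q-q,full_matrices=False)[2][2]; e=(Q-q)@n; Q=Q[abs(e)<max(.003,2*e.std())]
n*=np.sign(n[0]); print("face n",n,"yaw",np.degrees(np.arctan2(n[1],n[0])),len(Q),e.std(),"pt",q)
hs=[]
g=im.max(2)
for u0,v0 in ((603,139),(614,267)):
    sub=g[v0-7:v0+8,u0-7:u0+8]; k=sub<sub.min()+15; vv,uu=np.nonzero(k); u=u0-7+uu.mean(); v=v0-7+vv.mean()
    K,C=wcam(s); w=C[:3,:3]@np.linalg.solve(K,[u,v,1.]); h=C[:3,3]+w*((q-C[:3,3])@n)/(w@n); hs.append(h); print("hole",u,v,k.sum(),h)
hd=hs[0]-hs[1]; print(np.linalg.norm(hd),"mid",(hs[0]+hs[1])/2,"yaw",np.degrees(np.arctan2(-hd[0],hd[1])))
E
```

```text
len 0.18101334559451432 mid [0.444 0.131] yaw -31.49236928363944 z 0.010353181113507928 width sd 0.00406225073637689
legs y [(np.float64(0.057103814340968895), np.float64(0.038840962919777317)), (np.float64(-0.07029639911029925), np.float64(0.039899307837493334))]
face n [ 0.9652 -0.2614  0.0021] yaw -15.151011079031187 14811 0.0005047178793539233 pt [ 0.6262 -0.0587  0.0724]
hole 603.0 139.36363636363637 22 [ 0.6383 -0.0137  0.0842]
hole 614.0 266.2142857142857 14 [ 0.6048 -0.1377  0.0836]
0.12838657367532724 mid [ 0.6216 -0.0757  0.0839] yaw -15.150442022380934
```

```bash
python3 - <<'E'
from h import *
goto([.4445,.1305,.001],-31.5)
E
```

```text
now [0.4166 0.0935 0.2313] shift cm (now axes) [ 4.62  0.3  23.03] (final axes) [ 4.61  0.45 23.03] rot deg [ 0.   -0.   -1.89]
```

>>> {"name": "jog_arm", "arguments": {"plan": [3.5, 2.3, 0.2, 0, 0, 0, -1.9, 3.5, 2.3, 0.25, 0, 0, 0, 0, 3.5, 0, 0, 3, 0, 0, 0, 3.5, 0, 0, 3, 0, 0, 0, 3.5, 0, 0, 3, 0, 0, 0, 3.5, 0, 0, 3, 0, 0, 0, 3.5, 0, 0, 3, 0, 0, 0, 3.5, 0, 0, 3, 0, 0, 0]}}

```text
time: 4.17
tool_pos: [0.4449, 0.13, 0.0499]
tool_rot: [0.872, 0.489, 0.0, 0.0]
contact_force: [0.9, 0.4, -0.6]
width: 0.0351
grip_force: 0.0
```

```bash
python3 - <<'E'
from h import *
s=r.state(); im,d=cams.get_image("wrist"); save("w2.png",im)
goto([.4445,.1305,.001],-31.5,s); print(s["width"],s["contact_force"])
E
```

```text
now [0.4449 0.13   0.0499] shift cm (now axes) [ 0.02 -0.06  4.89] (final axes) [ 0.03 -0.06  4.89] rot deg [ 0.01 -0.01  0.03]
0.03512863320165826 [ 0.89546425  0.4255123  -0.64315462]
```

View pics/w2.png

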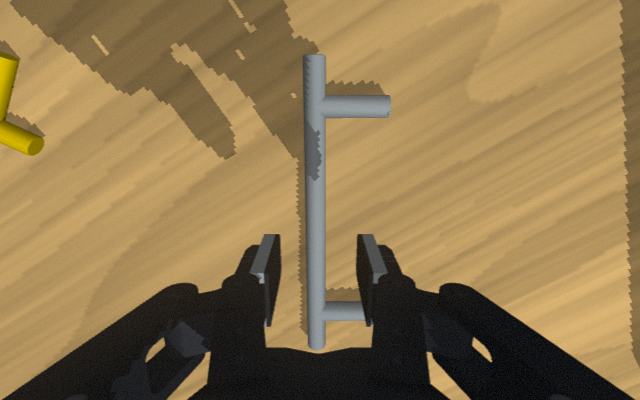

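The bar, from (315,55) to (317,347), lies centred between the fingers, with the legs clear on the right. I go down and close.

>>> {"name": "jog_arm", "arguments": {"plan": [3.5, 0, 0, 1.2, 0, 0, 0, 3.5, 0, 0, 1.2, 0, 0, 0, 3.5, 0, 0, 1.0, 0, 0, 0, 3.5, 0, 0, 0.7, 0, 0, 0, 3.5, 0, 0, 0.4, 0, 0, 0, 3.5, 0, 0, 0.3, 0, 0, 0, 3.5, 0, 0, 0, 0, 0, 0, 3.5, 0, 0, 0, 0, 0, 0]}}

```text
time: 4.88
tool_pos: [0.4453, 0.1301, 0.0038]
tool_rot: [0.872, 0.489, 0.0, 0.0]
contact_force: [0.8, -0.5, -0.3]
width: 0.0349
grip_force: 0.0
```

>>> {"name": "jog_arm", "arguments": {"plan": [0, 0, 0, 0, 0, 0, 0, 0, 0, 0, 0, 0, 0, 0, 0, 0, 0, 0, 0, 0, 0, 0, 0, 0, 0, 0, 0, 0, 0, 0, 0, 0, 0, 0, 0, 0, 0, 0, 0, 0, 0, 0, 0, 0, 0, 0, 0, 0, 0, 0, 0, 0, 0, 0, 0, 0]}}

```text
time: 5.55
tool_pos: [0.4455, 0.1301, 0.0041]
tool_rot: [0.872, 0.489, 0.001, 0.0]
contact_force: [-1.7, -1.4, 5.3]
width: 0.0092
grip_force: 58.9
```

The width of 9.2 mm is less than the 12 mm bar, so the tips pinch its upper side. I open again, go lower and re-grip.

>>> {"name": "jog_arm", "arguments": {"plan": [3, 0, 0, 0, 0, 0, 0, 3, 0, 0, 0, 0, 0, 0, 3, 0, 0, 0, 0, 0, 0, 3, 0, 0, 0, 0, 0, 0, 3, 0, 0, 0.2, 0, 0, 0, 3, 0, 0, 0.2, 0, 0, 0, 3, 0, 0, 0, 0, 0, 0, 3, 0, 0, 0, 0, 0, 0]}}

```text
time: 6.22
tool_pos: [0.4451, 0.13, -0.0004]
tool_rot: [0.872, 0.489, 0.0, 0.0]
contact_force: [-0.8, -0.5, 3.5]
width: 0.0303
grip_force: 2.0
```

>>> {"name": "jog_arm", "arguments": {"plan": [0.8, 0, 0, 0, 0, 0, 0, 0.8, 0, 0, 0, 0, 0, 0, 0.8, 0, 0, 0, 0, 0, 0, 0.8, 0, 0, 0, 0, 0, 0, 0.8, 0, 0, 0, 0, 0, 0, 0.8, 0, 0, 0, 0, 0, 0, 0.8, 0, 0, 0, 0, 0, 0, 0.8, 0, 0, 0, 0, 0, 0]}}

```text
time: 6.88
tool_pos: [0.4456, 0.1304, 0.0005]
tool_rot: [0.872, 0.489, 0.001, 0.0]
contact_force: [-2.4, -0.4, 8.5]
width: 0.0093
grip_force: 59.1
```

The width is the same 9 mm at a lower height, so this is pad give and the bar is held fully. I lift and check.

>>> {"name": "jog_arm", "arguments": {"plan": [0, 0, 0, -0.5, 0, 0, 0, 0, 0, 0, -1, 0, 0, 0, 0, 0, 0, -2, 0, 0, 0, 0, 0, 0, -3, 0, 0, 0, 0, 0, 0, -3, 0, 0, 0, 0, 0, 0, -2.5, 0, 0, 0, 0, 0, 0, 0, 0, 0, 0, 0, 0, 0, 0, 0, 0, 0]}}

```text
time: 7.55
tool_pos: [0.4459, 0.1302, 0.1211]
tool_rot: [0.872, 0.489, 0.002, 0.001]
contact_force: [-1.0, 0.7, -1.8]
width: 0.0089
grip_force: 58.6
```

```bash
python3 - <<'E'
from h import *
np.set_printoptions(precision=4,suppress=True)
s=r.state(); im,d=cams.get_image("wrist"); save("w3.png",im); np.savez("/tmp/w3",im=im,d=d)
print(s["tool_pos"],s["width"],s["grip_force"],s["contact_force"],s["ft_torque"])
for n in ("bar_mid","foot_left","foot_right"):
    for b in cams.pinpoint("wrist",n)[:2]: print(n,np.round(b["at"],1),round(b["confidence"],2),wpt(s,*b["at"],d))
E
```

```text
[0.4459 0.1302 0.1211] 0.008856588855370091 58.6477267742157 [-1.032   0.6674 -1.8033] [-0.0087  0.0273 -0.0182]
bar_mid [320.4 258.4] 0.97 [0.448  0.1325 0.1322]
bar_mid [318.7 255.3] 0.23 [0.4481 0.134  0.1319]
foot_left [417.3 112.2] 0.71 [0.5116 0.1659 0.1323]
foot_right [88.6 67.6] 0.68 [0.354  0.2899 0.011 ]
```

View pics/w3.png

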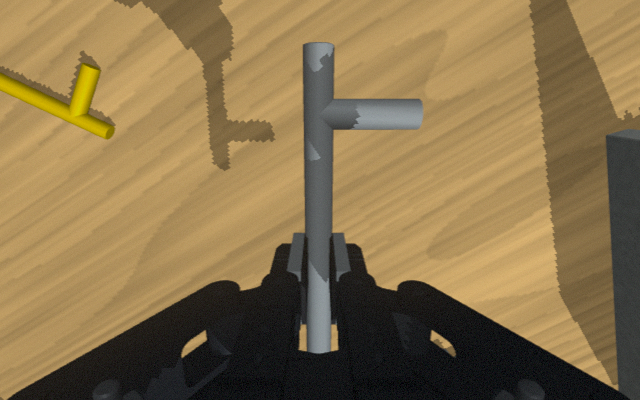

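The handle is held: the bar runs from (318,43) to (319,350), and the left leg is at (330–422,113). I measure its pose in the tool frame.

```bash
cat > hold.py <<'E'
from h import *
np.set_printoptions(precision=4,suppress=True)
def hold(s,im,d):
    R=Ro.from_quat(s["tool_rot"]).as_matrix(); P=(cloud(s,d)-s["tool_pos"])@R  # tool frame
    g=im.astype(int); m=(d>0)&(abs(P[...,2]+.008)<.025)&((g.max(2)-g.min(2))<25)
    out={}
    bar=m&(abs(P[...,1])<.012)&(P[...,0]>.015)&(P[...,0]<.12)&(g.max(2)>60)
    B=P[bar]; xs=np.arange(.02,B[:,0].max()-.003,.006)
    # crown of bar per slice: lowest tool z (up), mid of y extents
    for nm,lo in (("bar",0),):
        rows=[(x,np.percentile(q[:,2],5),(q[:,1].min()+q[:,1].max())/2) for x in xs for q in [B[abs(B[:,0]-x)<.003]] if len(q)>8 and abs(x-.064)>.012]
        rows=np.array(rows); a=np.polyfit(rows[:,0],rows[:,1],1); b=np.polyfit(rows[:,0],rows[:,2],1)
        print("bar end x",B[:,0].max(),"crown z = %.4f, tilt %.2f deg; y0 %.4f yaw %.2f deg"%(a[1],np.degrees(a[0]),b[1],np.degrees(b[0])))
    leg=m&(P[...,1]>.010)&(P[...,1]<.05)&(P[...,0]>.04)&(P[...,0]<.09); L=P[leg]
    ys=np.arange(.012,L[:,1].max()-.002,.004)
    rows=np.array([(y,np.percentile(q[:,2],5),(q[:,0].min()+q[:,0].max())/2) for y in ys for q in [L[abs(L[:,1]-y)<.002]] if len(q)>5])
    a=np.polyfit(rows[:,0],rows[:,1],1); b=np.polyfit(rows[:,0],rows[:,2],1)
    print("leg end y",np.percentile(L[:,1],99.5),"crown z0 %.4f pitch %.2f deg; x at 0 %.4f at .04 %.4f yaw %.2f"%(a[1],np.degrees(a[0]),b[1],np.polyval(b,.04),np.degrees(b[0])))
E
python3 - <<'E'
from hold import *
z=np.load("/tmp/w3.npz"); hold(r.state(),z["im"],z["d"])
E
```

```text
bar end x 0.08972422954179753 crown z = -0.0116, tilt 0.04 deg; y0 -0.0004 yaw -0.02 deg
leg end y 0.039292697604265125 crown z0 -0.0117 pitch 0.10 deg; x at 0 0.0634 at .04 0.0640 yaw 0.82
```

```bash
python3 - <<'E'
from h import *
n=np.array([.9652,-.2614,0]); m=np.array([.6216,-.0757,.0795])
goto(m-.07*n,-15.15)
E
```

```text
now [0.444  0.1298 0.1173] shift cm (now axes) [-10.22  19.16   3.75] (final axes) [-15.19  15.51   3.78] rot deg [ -0.16   0.12 -16.29]
```

>>> {"name": "jog_arm", "arguments": {"plan": [0, 0, 0, 0, 0, 0, -4.1, 0, 0, 0, 0, 0, 0, -4.1, 0, 0, 0, 0, 0, 0, -4.1, 0, 0, 0, 0, 0, 0, -4, 0, -2.5, 2.5, 0, 0, 0, 0, 0, -2.5, 2.5, 0, 0, 0, 0, 0, -2.5, 2.5, 0, 0, 0, 0, 0, -2.5, 2.5, 0, 0, 0, 0]}}

```text
time: 8.42
tool_pos: [0.5152, 0.0062, 0.1176]
tool_rot: [0.794, 0.608, -0.001, -0.001]
contact_force: [0.7, 1.0, -1.0]
width: 0.0089
grip_force: 58.8
```

>>> {"name": "jog_arm", "arguments": {"plan": [0, -1.7, 1.8, 0.6, 0, 0, 0, 0, -1.5, 1.5, 0.8, 0, 0, 0, 0, -1, 1.2, 0.8, 0, 0, 0, 0, -0.7, 0.7, 0.8, 0, 0, 0, 0, -0.3, 0.3, 0.6, 0, 0, 0, 0, 0, 0, 0.2, 0, 0, 0, 0, 0, 0, 0, 0, 0, 0, 0, 0, 0, 0, 0, 0, 0]}}

```text
time: 9.08
tool_pos: [0.5546, -0.0563, 0.0813]
tool_rot: [0.794, 0.608, -0.0, -0.0]
contact_force: [-0.8, -1.1, -0.9]
width: 0.0093
grip_force: 58.8
```

```bash
cat > near.py <<'E'
from hold import *
import sys
def near(name):
    cams.get_image("wrist"); s=r.state(); im,d=cams.get_image("wrist"); save(name,im); np.savez("/tmp/near",im=im,d=d)
    s2=r.state(); print("t",s["time"],s["tool_pos"],s2["tool_pos"],"F",s["contact_force"],s["ft_torque"],s["width"])
    n=np.array([.9652,-.2614,0]); m=np.array([.6216,-.0757,.0795]); goto(m-.04*n,-15.15,s)
    hold(s,im,d)
    R=Ro.from_quat(s["tool_rot"]).as_matrix()
    f=lambda p:(p-s["tool_pos"])@R
    for k in ("foot_left","hole_left","hole_right"):
        for b in cams.pinpoint("wrist",k)[:2]: 
            p=wpt(s,*b["at"],d); print(k,np.round(b["at"],1),round(b["confidence"],2),p,None if p is None else f(p))
E
python3 -c "from near import *; near('n1.png')"
```

```text
t 9.1333 [ 0.5548 -0.0563  0.0818] [ 0.555  -0.0564  0.082 ] F [-0.1368  0.0977 -1.1947] [-0.0433  0.016   0.0331] 0.009696672695860891
now [ 0.5548 -0.0563  0.0818] shift cm (now axes) [-0.13  2.95  0.23] (final axes) [-0.12  2.95  0.23] rot deg [ 0.03 -0.02  0.07]
bar end x 0.08962734732462281 crown z = -0.0115, tilt -0.06 deg; y0 -0.0001 yaw -0.11 deg
leg end y 0.03957132107648957 crown z0 -0.0115 pitch -0.33 deg; x at 0 0.0641 at .04 0.0640 yaw -0.06
foot_left [418. 113.] 0.8 [ 0.6083 -0.0039  0.0926] [ 0.0646  0.038  -0.0108]
hole_left [489.9 117.2] 0.78 [ 0.6373 -0.0137  0.087 ] [ 0.0626  0.0685 -0.0052]
```

View pics/n1.png

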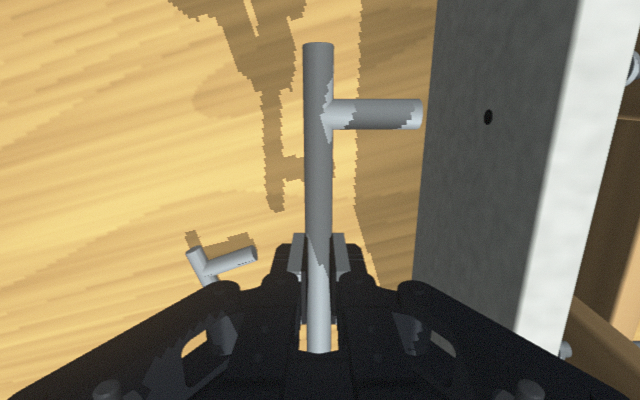

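The left foot is at (418,113) and the hole at (488,117), the short handle is well clear below, and nothing touches yet. I refine foot against hole from this picture.

```bash
cat > rel.py <<'E'
from hold import *
def rel(u0,v0):
    s=r.state(); z=np.load("/tmp/near.npz"); im,d=z["im"],z["d"]; g=im.astype(int).max(2)
    R=Ro.from_quat(s["tool_rot"]).as_matrix(); P=(cloud(s,d)-s["tool_pos"])@R
    # face: patch around the hole
    u0,v0=int(u0),int(v0); Q=P[20:260,u0-50:u0+40][d[20:260,u0-50:u0+40]>0]
    for _ in range(15):
        q=np.median(Q,0) if _==0 else Q.mean(0); n=np.linalg.svd(Q-q,full_matrices=False)[2][2]; e=(Q-q)@n; k=abs(e)<max(.0015,2*e.std()); Q=Q[k]
    n*=np.sign(n[1]); print("face n (tool)",n,"tilt z %.2f yaw %.2f deg"%(np.degrees(n[2]),np.degrees(n[0])),len(Q),e.std(),"dist at x=0,z=-.0055: y=%.4f; at x=.064 %.4f"%tuple((q@n-n[2]*-.0055-n[0]*x)/n[1] for x in (0,.064)))
    sub=g[v0-9:v0+10,u0-9:u0+10].astype(float); w=np.clip((np.median(sub)-sub)-15,0,None); vv,uu=np.mgrid[-9:10,-9:10]; u=u0+(w*uu).sum()/w.sum(); v=v0+(w*vv).sum()/w.sum()
    p=cams.camera_params("wrist"); K=np.array(p["intrinsics"]); C=np.array(p["tool_from_camera"]); a=C[:3,:3]@np.linalg.solve(K,[u,v,1.]); h=C[:3,3]+a*((q-C[:3,3])@n)/(a@n)
    print("hole px",u,v,"tool",h)
E
python3 -c "from rel import *; rel(488,117)"
```

```text
face n (tool) [-0.0035  1.     -0.0019] tilt z -0.11 yaw -0.20 deg 21512 0.00030888674785271755 dist at x=0,z=-.0055: y=0.0689; at x=.064 0.0691
hole px 487.7148258169052 116.73724007561437 tool [ 0.0625  0.0691 -0.0021]
```

>>> {"name": "jog_arm", "arguments": {"plan": [0, -0.07, 0.4, 0.14, 0, 0, 0, 0, -0.07, 0.5, 0.14, 0, 0, 0, 0, 0, 0.5, 0, 0, 0, 0, 0, 0, 0.4, 0, 0, 0, 0, 0, 0, 0.2, 0, 0, 0, 0, 0, 0, 0.2, 0, 0, 0, 0, 0, 0, 0, 0, 0, 0, 0, 0, 0, 0, 0, 0, 0, 0]}}

```text
time: 10.0
tool_pos: [0.5758, -0.0643, 0.0784]
tool_rot: [0.794, 0.608, -0.0, -0.0]
contact_force: [-0.5, 0.4, -1.7]
width: 0.0094
grip_force: 58.8
```

```bash
python3 -c "
from near import *; near('n2.png')
from rel import rel
b=cams.pinpoint('wrist','hole_left')[0]['at']; rel(b[0],b[1])"
```

```text
t 10.05 [ 0.5757 -0.0643  0.0784] [ 0.5757 -0.0643  0.0785] F [ 0.502  -0.077  -1.8353] [ 0.0322  0.011  -0.0093] 0.009088777636232472
now [ 0.5757 -0.0643  0.0784] shift cm (now axes) [ 0.1   0.73 -0.11] (final axes) [ 0.1   0.73 -0.11] rot deg [-0.01 -0.    0.01]
bar end x 0.08986421397257416 crown z = -0.0117, tilt 0.13 deg; y0 -0.0001 yaw -0.01 deg
leg end y 0.04737523728637199 crown z0 -0.0047 pitch -18.49 deg; x at 0 0.0643 at .04 0.0636 yaw -0.99
foot_left [418.3 114.1] 0.87 [ 0.6293 -0.0123  0.0893] [ 0.0641  0.0382 -0.0109]
hole_left [436.  113.7] 0.65 [ 0.6368 -0.0144  0.0863] [ 0.0641  0.0459 -0.0079]
face n (tool) [-0.0018  1.     -0.0012] tilt z -0.07 yaw -0.10 deg 19714 0.0002707376206385112 dist at x=0,z=-.0055: y=0.0467; at x=.064 0.0468
hole px 436.0128449096099 111.16650808753568 tool [ 0.0649  0.0468 -0.0051]
```

```bash
python3 -c "
from h import *
a=np.load('/tmp/near.npz')['im']; save('n2c.png',cv2.resize(a[70:160,360:480],None,fx=6,fy=6,interpolation=cv2.INTER_NEAREST))"
```

```text
(no output)
```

View pics/n2c.png

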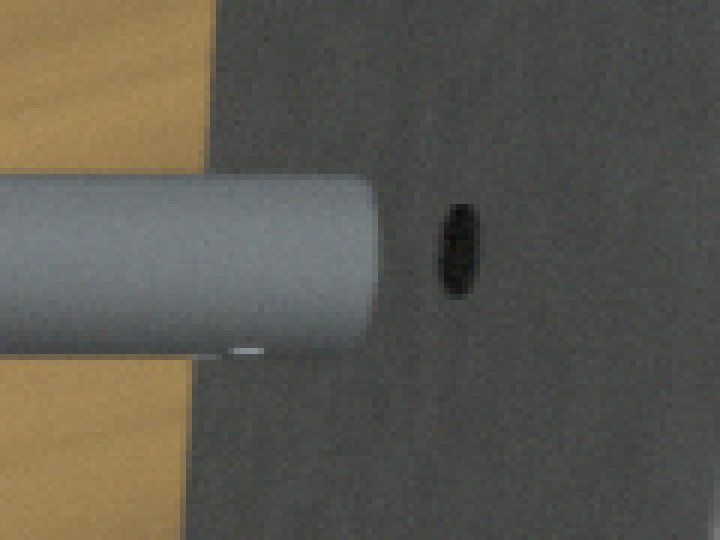

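The hole centre is at (436,111) and the foot end in line with it at 7 mm; the offset is under 1 mm. I approach slowly.

>>> {"name": "jog_arm", "arguments": {"plan": [0, 0.04, 0.1, 0, 0, 0, 0, 0, 0.04, 0.1, 0, 0, 0, 0, 0, 0, 0.1, 0, 0, 0, 0, 0, 0, 0.1, 0, 0, 0, 0, 0, 0, 0.1, 0, 0, 0, 0, 0, 0, 0.1, 0, 0, 0, 0, 0, 0, 0.1, 0, 0, 0, 0, 0, 0, 0.1, 0, 0, 0, 0]}}

```text
time: 10.97
tool_pos: [0.5836, -0.0656, 0.0784]
tool_rot: [0.794, 0.608, -0.0, -0.0]
contact_force: [-0.4, 0.5, -1.5]
width: 0.0094
grip_force: 58.7
```

>>> {"name": "jog_arm", "arguments": {"plan": [0, 0, 0.1, 0, 0, 0, 0, 0, 0, 0.1, 0, 0, 0, 0, 0, 0, 0.1, 0, 0, 0, 0, 0, 0, 0.1, 0, 0, 0, 0, 0, 0, 0.1, 0, 0, 0, 0, 0, 0, 0.1, 0, 0, 0, 0, 0, 0, 0.1, 0, 0, 0, 0, 0, 0, 0.1, 0, 0, 0, 0]}}

```text
time: 11.63
tool_pos: [0.591, -0.0675, 0.0783]
tool_rot: [0.794, 0.608, -0.0, -0.001]
contact_force: [-5.5, 1.7, -0.0]
width: 0.0093
grip_force: 58.9
```

```bash
python3 -c "
from near import *; near('n3.png')"
```

```text
t 11.6833 [ 0.5911 -0.0676  0.0782] [ 0.5911 -0.0676  0.0783] F [-5.2439  1.8044 -0.4334] [ 0.2874  0.7967 -0.0357] 0.009545580018614983
now [ 0.5911 -0.0676  0.0782] shift cm (now axes) [ 0.01 -0.85 -0.12] (final axes) [ 0.01 -0.85 -0.13] rot deg [-0.08 -0.    0.01]
bar end x 0.08988228285283409 crown z = -0.0116, tilt 0.11 deg; y0 -0.0001 yaw 0.27 deg
leg end y 0.04071226856074484 crown z0 -0.0115 pitch 0.01 deg; x at 0 0.0637 at .04 0.0637 yaw 0.03
foot_left [418.1 113.7] 0.84 [ 0.6447 -0.0155  0.0889] [ 0.0643  0.0381 -0.0107]
hole_left [417.4 115. ] 0.65 [ 0.6444 -0.0159  0.089 ] [ 0.0638  0.0379 -0.0108]
```

>>> {"name": "jog_arm", "arguments": {"plan": [0, 0, 0.1, 0, 0, 0, 0, 0, 0, 0.1, 0, 0, 0, 0, 0, 0, 0.1, 0, 0, 0, 0, 0, 0, 0.1, 0, 0, 0, 0, 0, 0, 0.1, 0, 0, 0, 0, 0, 0, 0.1, 0, 0, 0, 0, 0, 0, 0.1, 0, 0, 0, 0, 0, 0, 0.1, 0, 0, 0, 0]}}

```text
time: 12.55
tool_pos: [0.5978, -0.0694, 0.0781]
tool_rot: [0.794, 0.608, -0.001, -0.002]
contact_force: [-8.8, 3.0, 0.4]
width: 0.0093
grip_force: 59.1
```

>>> {"name": "jog_arm", "arguments": {"plan": [0, 0, 0, 0, 0, 0, 0, 0, 0, 0, 0, 0, 0, 0, 0, 0, 0, 0, 0, 0, 0, 0, 0, 0, 0, 0, 0, 0, 0, 0, 0, 0, 0, 0, 0, 0, 0, 0, 0, 0, 0, 0, 0, 0, 0, 0, 0, 0, 0, 0, 0, 0, 0, 0, 0, 0]}}

```text
time: 13.22
tool_pos: [0.5977, -0.0693, 0.078]
tool_rot: [0.794, 0.608, -0.001, -0.002]
contact_force: [-8.9, 2.7, 0.9]
width: 0.0095
grip_force: 59.1
```

```bash
python3 -c "
from near import *; near('n4.png')
from rel import *; rel(470,113)
F=[]
for _ in range(6): cams.get_image('wrist'); F.append(r.state()['contact_force'])
print(np.mean(F,0), np.mean(F,0)@[-.9652,.2614,0]); cams.get_image('scene')"
```

```text
t 13.2667 [ 0.5977 -0.0694  0.078 ] [ 0.5977 -0.0693  0.078 ] F [-9.3552  2.8551  1.4778] [ 0.4562  1.4452 -0.0738] 0.009312161415473296
now [ 0.5977 -0.0694  0.078 ] shift cm (now axes) [ 0.01 -1.53 -0.14] (final axes) [ 0.01 -1.53 -0.15] rot deg [-0.23  0.01  0.02]
bar end x 0.08981780909305764 crown z = -0.0116, tilt 0.15 deg; y0 -0.0002 yaw 0.33 deg
leg end y 0.04061167956114299 crown z0 -0.0114 pitch -0.74 deg; x at 0 0.0637 at .04 0.0638 yaw 0.10
foot_left [419.8 112. ] 0.91 [ 0.6519 -0.0167  0.0892] [ 0.065   0.0385 -0.0113]
hole_left [419.4 116.2] 0.84 [ 0.6515 -0.0183  0.089 ] [ 0.0634  0.0386 -0.0111]
hole_right [410.7 263. ] 0.46 [ 0.6366 -0.0782  0.0902] [ 0.0016  0.0397 -0.0123]
face n (tool) [-0.0044  0.9999  0.0095] tilt z 0.54 yaw -0.25 deg 11085 0.00044045422742134874 dist at x=0,z=-.0055: y=0.0396; at x=.064 0.0399
hole px 462.59077853363567 111.85230536659108 tool [ 0.0671  0.0403 -0.0459]
[-9.2985  3.1215  0.8694] 9.790849688602771
```

View pics/n4.png

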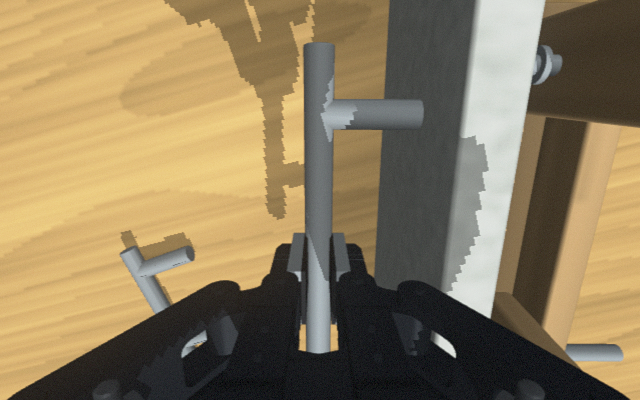

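The left leg is seated on the face at (420,113) and covers the hole. The push is steady at 9.8 N, with about 17 mm of give, and the handle is level and still gripped. I hand it in.

```bash
python3 -c "
from h import *; print(r.sign_off())"
```

```text
the job is handed in; nothing more can be done
None
```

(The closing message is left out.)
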